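Lock the loaded plate carrier for transport

TASK

One of the two plate carriers on the bench has a contact plate in its round nest. Slide that carrier's yellow lock knob fully home, toward the plate until it meets its end stop, so that the steel tongue lies over the plate, then let go and move clear. Leave the plate lying in its nest and leave the empty carrier's knob where it is.

Things in the scene. Friction and masses are not known exactly. Their poses are not given: they have to be found in the camera images.
- loaded_lock (a joint): lock slide of the carrier with the plate, in m: 0 fully open, 0.060 locked, at the end stop; grows as the knob moves toward the plate. Starts at 0 to 0.008, has about 2 N of friction and stays where left. At the stop the knob's centre is 70 mm from the nest's centre and 20 mm short of the steel stop bridge; green rail marks show the locked end, red the open end.
- loaded_knob (a point): centre of the top of the loaded carrier's yellow knob, 76 mm above the bench: an upright block 18 mm along the slide, 26 mm across, 44 mm tall (underside at 32 mm), free on all sides. Site y axis: along the slide, level, toward the plate; z up. The carrier (aluminium base 90 x 210 mm, blue nest) is fixed to the bench; nothing on it but the knob is higher than 36 mm.
- empty_knob (a point): the same point on the identical carrier that holds no plate; this knob starts 0 to 8 mm from fully open and must not be moved. The carriers stand side by side, at least 180 mm between centres, and may have changed places.
- plate: cream contact plate, round, 65 mm in diameter, 15 mm high, lying loose in the loaded carrier's nest with about 2 mm of play; origin at the centre of its underside, 8 mm above the bench, z up. The 24 mm wide flat steel tongue on the knob (top 30 mm above the bench) passes 3 mm over the plate.
Things that resemble listed ones, but are neither listed nor needed, are in the scene too. Leave any purple or turquoise look-alike of the plate alone.

How it is judged (in metres and radians):
At the end, for the whole second after the job is handed in: The loaded carrier's lock is within 7 mm of its end stop (joint above 0.053 m), the plate lies at rest and level (within 0.1 rad) within 12 mm of where it started, and the empty carrier's knob is within 10 mm of where it started (value of joint loaded_lock above 0.053 m and distance of plate from where it was at the start of the episode below 0.012 m and angle between plate's own z axis and vertical below 0.1 rad and linear speed of plate below 0.02 m/s and distance of empty_knob from where it was at the start of the episode below 0.01 m); the robot touches nothing.
It fails at once if the empty carrier's knob is moved by more than 10 mm (distance of empty_knob from where it was at the start of the episode above 0.01 m).
It also fails if it takes over 32 s, if anything falls off the work surface, if the arm or the gripper's body presses on something with over 40 N, if the wrist force passes 120 N, or if a joint passes its speed limit or range.

ROBOT

A 6-joint arm with a two-finger parallel gripper is mounted at the origin on the work surface; the furniture and walls round the work are solid. World frame = base frame: x ahead of the robot, y to its left, z up, the work surface at z = 0. Lengths are in m, angles in degrees, forces in N, time in s.
With the tool pointing down it reaches from about 0.325 to 0.85 m from the base axis. Payload 4.4 kg.
Tool frame: the origin (TCP) lies between the finger pads; the fingertips stand ahead of it and the grasp point (between the pads) lies 5 mm behind it (manip.tip_reach is the z of the fingertips in the tool frame, in m); z points along the fingers, y is the line along which they close (so a half turn about z gives the same grasp; the last joint's range is limited). The gripper opens to 94 mm and grips with 3 to 60 N. Pads are 16 mm wide; open, the fingers measure 119 mm over their backs; the gripper's body (75 mm by 177 mm) begins 78 mm behind the grasp point.
Start: joints at [-8.623, 11.837, 88.321, -0, 79.842, -8.623], TCP at [0.575, -0, 0.219] pointing down, gripper open.
Joint ranges: [-156.59, 156.59], [-49.26, 127.26], [12.9, 141.05], [-63.56, 243.56], [4.71, 150.69], [-161.64, 161.64]. Speed limits (degrees/s): [159.86, 159.86, 180, 180, 180, 180].

INTERFACE

Orientations are given as [roll, pitch, yaw] about the fixed x, y, z axes, in that order (R = Rz(yaw) Ry(pitch) Rx(roll)).
In Python, from station import sense, imaging, manip gives the robot as it stands.
- The arm moves only by the tool apply_moves, never from a script. Its argument "commands" is a list of rows, each a list of 5 numbers: the shift along the tool's x, y, z in m, then the turn about the tool's z in rad, then the opening, from -1 (shut) to 1 (fully open). In form: [[dx, dy, dz, spin, fingers], ...]. A call has 1 to 8 rows; each row is the pose to reach, as a shift and turn from the pose commanded when the call began, along the tool's axes at that moment; what a row does not reach only later rows make up. A row lasts 1/12 s, in which the tool goes at most 41.7 mm and 7.16 degrees, less where a joint would pass 70% of its speed; a pose out of reach is approached as far as the arm can. A call with a gripper value outside its range is refused whole. The fingers move at their own pace and stop on an object; the grip force is fixed at half the most. Time passes only in rows, so rows that repeat a pose let the fingers close. It gives the time, the measured TCP pose, the force, the opening and the grip force at its end, in the units of the state.
- sense(): the state, without advancing time (a new reading comes with each control period).
- imaging.camera(name): name is "scene" or "side" or "wrist"; returns (picture, depth): 480x640x3 uint8, red, green, blue; 480x640 float32, m along the optical axis (not along the pixel's ray), 0 where there is no reading.
- imaging.camera_info(name): a dict with "intrinsics" (3x3 intrinsics, pixels), "D" ([k1, k2, p1, p2, k3] as OpenCV has them; the pictures are not rectified), "rvec" (rotation vector, rad) and "tvec" (3), from world to camera coordinates, as OpenCV has them. Camera axes: x right, y down, z forward; pixel columns grow to the right and rows downward; lengths in m; the calibration is good to about 2 mm. A picture is of the moment at which its call begins: read the wrist's pose just before it. camera_info takes no time and is no camera call; for the wrist camera it gives the pose at the moment of the call.
- manip.hand_in(): hands the job in; it is judged then, once.
The state is a dict: "time": time; "joint_pos": joint angles; "joint_vel": joint speeds; "effort": joint torques, N m; "position": TCP position; "orientation": TCP orientation; "contact_force": force on the tool from outside, world axes, zero at the start; "wrist_torque": the same for the moment, N m; "grip_width": opening from 0.0 (shut) to 1.0 (fully open); "grip_force": force on a finger pad.
Only numpy, scipy, OpenCV 4.12 (cv2) and the standard library are available. Lean on these libraries where they do the work, as an engineer would, in place of code of your own. Each camera call takes 0.05 s, during which the arm holds its last target. There are 200 camera calls.

## Working session

There is one attempt and no reset: what is moved stays moved. The work goes in short steps, Python scripts to look and compute and a tool call to move; the robot and the scene stay as the last step left them, time stands still between calls to the robot, and variables do not carry over. Pictures are saved under pics/ and viewed, at most 10 in all, crops included, and the job is handed in when it is done.

Besides the shell and the picture viewer there is one more tool, called after ">>>" as name([rows], argument=value, ...), one row to a line, values as JSON. apply_moves: Moves the arm, as the interface text tells. Its arguments: {"type":"object","properties":{"commands":{"type":"array","items":{"type":"array","items":{"type":"number"}}}},"required":["commands"]}

```bash
mkdir -p pics; python3 - <<'E'
from station import sense, imaging, manip
import cv2,numpy as np
s=sense();print(s['time'],s['position'],s['orientation'],manip.tip_reach)
for n in("scene","side"):
    p,d=imaging.camera(n);i=imaging.camera_info(n)
    np.savez('pics/'+n+'.npz',p=p,d=d,**{k:np.array(i[k]) for k in("intrinsics","D","rvec","tvec")})
    cv2.imwrite(f'pics/{n}1.png',p[:,:,::-1]);print(n,-cv2.Rodrigues(np.array(i['rvec']))[0].T@np.array(i['tvec']).ravel())
E
```

```text
0.0 [5.74243751e-01 1.03424715e-04 2.18314072e-01] [-1.79874866e+02 -2.01911843e-02  8.99995567e+01] 0.014
scene [ 0.09031153 -0.65117888  0.56680141]
side [0.23295568 0.59877444 0.76109054]
```

View pics/scene1.png

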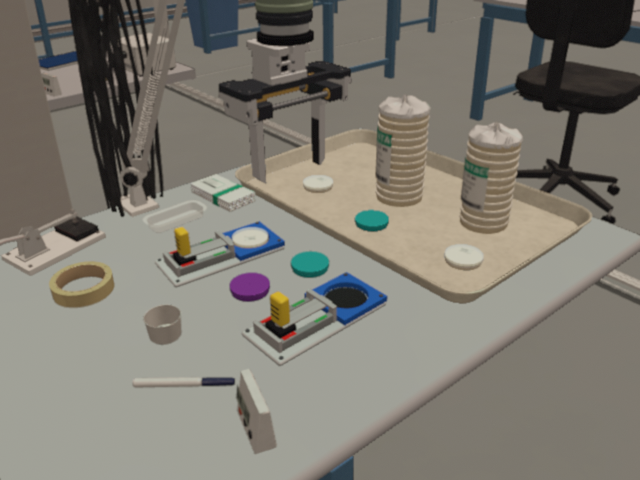

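View pics/side1.png

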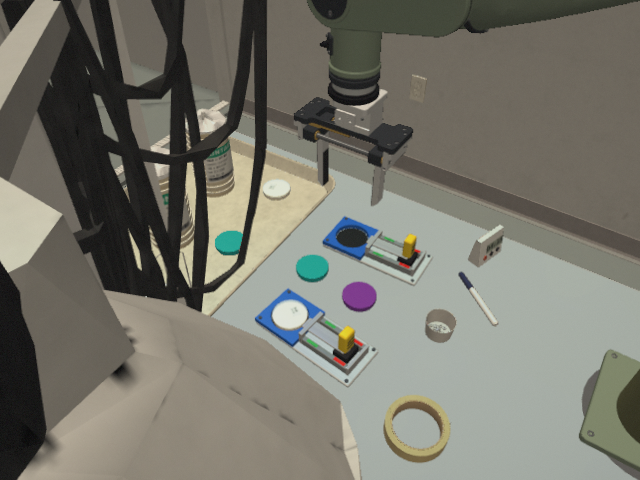

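The scene view shows the cream plate in the left carrier, with nest at about (250,238) and knob at (183,242). In the side view the same carrier has its nest at (290,315) and knob at (346,340). The other carrier's nest is black and empty.

```bash
cat > h.py <<'E'
import cv2,numpy as np
def load(n): return np.load(f'pics/{n}.npz')
def rays(c,uv):
    R=cv2.Rodrigues(c['rvec'])[0];q=cv2.undistortPoints(np.float64(uv).reshape(-1,1,2),c['intrinsics'],c['D']).reshape(-1,2)
    return -R.T@c['tvec'].ravel(), np.c_[q,np.ones(len(q))]@R
def plane(c,uv,z):
    o,d=rays(c,uv); return o+d*((z-o[2])/d[:,2])[:,None]
def tri(o1,d1,o2,d2):
    A=np.c_[d1,-d2];t=np.linalg.lstsq(A,o2-o1,rcond=None)[0];a,b=o1+t[0]*d1,o2+t[1]*d2
    return (a+b)/2,np.linalg.norm(a-b)
def blobs(m,amin):
    n,l,s,c=cv2.connectedComponentsWithStats(m.astype(np.uint8));return [(l==i,s[i],c[i]) for i in range(1,n) if s[i,4]>amin]
E
python3 - <<'E'
from h import *
K={}
for n,nest,kn in(("scene",(250,238),(183,242)),("side",(290,315),(346,340))):
    c=load(n);hsv=cv2.cvtColor(c['p'],cv2.COLOR_RGB2HSV)
    y=(hsv[...,0]>18)&(hsv[...,0]<32)&(hsv[...,1]>170)&(hsv[...,2]>90)
    for m,s,ce in blobs(y,60):
        v,u=np.nonzero(m);d=c['d'][v,u];o,r=rays(c,np.c_[u,v]);P=o+r*d[:,None];P=P[d>0]
        top=P[P[:,2]>np.percentile(P[:,2],97)-.004]
        print(n,'yellow',s,ce,'pct z',np.percentile(P[:,2],[2,50,98]),'xy rng',np.percentile(P,[3,97],axis=0)[:,:2].ravel(),'top',top.mean(0),len(top))
        if abs(ce-kn).max()<15:K[n]=rays(c,[ce])
    w=(hsv[...,1]<60)&(hsv[...,2]>150)
    win=np.zeros_like(w);win[nest[1]-25:nest[1]+25,nest[0]-30:nest[0]+30]=1
    for m,s,ce in blobs(w&win,200):
        cn=max(cv2.findContours(m.astype(np.uint8),0,2)[0],key=cv2.contourArea);e=cv2.fitEllipse(cn)
        print(n,'plate',s,e,plane(c,[e[0]],.023),); K[n+'p']=rays(c,[e[0]])
    b=(hsv[...,0]>105)&(hsv[...,0]<125)&(hsv[...,1]>150)
    for m,s,ce in blobs(b,300):
        if np.abs(ce-nest).max()<30:
            hull=cv2.convexHull(np.argwhere(m)[:,::-1].astype(np.int32));q=cv2.minAreaRect(hull)
            ap=cv2.approxPolyDP(hull,6,True)[:,0];print('blue',ap.tolist(),plane(c,ap,.02)[:,:2].round(4).tolist())
    cv2.imwrite(f'pics/{n}crop.png',cv2.resize(c['p'][nest[1]-60:nest[1]+90,nest[0]-110:nest[0]+110,::-1],None,fx=3.6,fy=3.6,interpolation=2)) 
for s in('','p'):
    print(s,tri(K['scene'+s][0],K['scene'+s][1][0],K['side'+s][0],K['side'+s][1][0]))
E
```

```text
scene yellow [175 228  15  27 288] [182.26736111 241.11111111] pct z [0.0364518  0.05949081 0.07622885] xy rng [0.45885308 0.15157925 0.47334494 0.16965589] top [0.46635865 0.16101193 0.07464409] 68
scene yellow [271 293  18  33 447] [279.9082774  308.42281879] pct z [0.03671874 0.061475   0.07638126] xy rng [ 0.47202811 -0.10130104  0.48661019 -0.08100596] top [ 0.47946207 -0.09071851  0.07490921] 114
scene plate [ 220  213   60   34 1519] ((248.4889678955078, 232.7150115966797), (30.594079971313477, 50.810298919677734), 88.03565979003906) [[0.59691891 0.16211408 0.023     ]]
blue [[283, 241], [236, 255], [252, 224]] [[0.6292, 0.1025], [0.5409, 0.1175], [0.6228, 0.1892]]
side yellow [403 234  13  24 201] [408.6318408 245.3880597] pct z [0.03782325 0.06791808 0.07717278] xy rng [ 0.47291038 -0.09488032  0.48899807 -0.07270206] top [ 0.48134482 -0.08478833  0.07545982] 70
side yellow [339 327  15  26 272] [345.44117647 338.70588235] pct z [0.03762809 0.07018804 0.07817134] xy rng [0.46108739 0.15907687 0.47693711 0.17987441] top [0.46928358 0.16876021 0.07626618] 106
side plate [260 290  25  22 293] ((275.8656005859375, 286.1739807128906), (16.51406478881836, 128.7517547607422), 47.14854431152344) [[0.65381802 0.11881942 0.023     ]]
side plate [292 290  28  18 269] ((284.0946044921875, 273.559814453125), (17.488018035888672, 140.02462768554688), 126.09049987792969) [[0.65992954 0.08447416 0.023     ]]
side plate [272 300  48  34 954] ((291.5547790527344, 315.17889404296875), (29.797502517700195, 40.55662155151367), 95.89002990722656) [[0.58911318 0.15773652 0.023     ]]
blue [[323, 312], [292, 345], [255, 318], [287, 289]] [[0.5475, 0.1186], [0.5525, 0.2072], [0.6414, 0.1975], [0.6338, 0.1108]]
 (array([0.47076401, 0.166345  , 0.05337518]), np.float64(0.002295723699370908))
p (array([0.59130305, 0.15750174, 0.02495343]), np.float64(0.005764248509902243))
```

View pics/sidecrop.png

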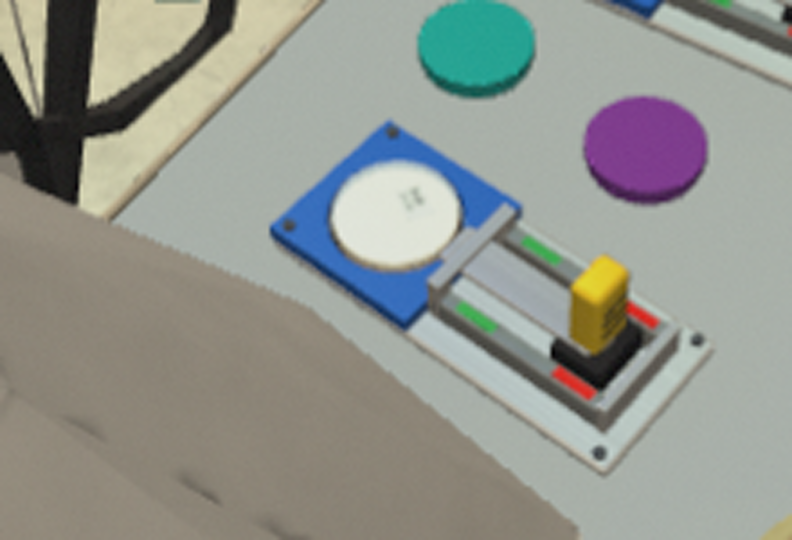

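The side crop confirms the plate in its nest, with the knob at the red (open) end and the slide running at about -4° to world x. I'm moving above the knob for a wrist check.

>>> apply_moves([
  [0.041, -0.026, 0, 0.08, 1],
  [0.082, -0.053, 0, 0.08, 1],
  [0.123, -0.08, 0, 0.08, 1],
  [0.165, -0.1, 0, 0.08, 1],
  [0.165, -0.1, 0, 0.08, 1],
  [0.165, -0.1, 0, 0.08, 1],
  [0.165, -0.1, 0, 0.08, 1],
])

```text
time: 0.68
position: [0.4741, 0.1659, 0.2191]
orientation: [-180.0, 0.0, 85.6]
contact_force: [-1.0, -0.9, 0.0]
grip_width: 1.003
grip_force: 0.0
```

```bash
cat > w.py <<'E'
from h import *
from station import sense, imaging
import sys
n=sys.argv[1];i=imaging.camera_info("wrist");p,d=imaging.camera("wrist");s=sense()
np.savez(f'pics/{n}.npz',p=p,d=d,**{k:np.array(i[k]) for k in("intrinsics","D","rvec","tvec")})
cv2.imwrite(f'pics/{n}.png',p[:,:,::-1]);print(s['time'],s['position'],s['orientation'],s['contact_force'])
c=load(n);hsv=cv2.cvtColor(p,cv2.COLOR_RGB2HSV);y=(hsv[...,0]>18)&(hsv[...,0]<32)&(hsv[...,1]>170)&(hsv[...,2]>90)
for m,st,ce in blobs(y,200):
    v,u=np.nonzero(m);dd=d[v,u];o,r=rays(c,np.c_[u,v]);P=(o+r*dd[:,None])[dd>0];print('yellow',st,ce,'cam',o)
    if len(P)<50: continue
    t=P[P[:,2]>np.percentile(P[:,2],97)-.004]
    print('top',t.mean(0),len(t),'rect',cv2.minAreaRect((t[:,:2]*1000).astype(np.float32)))
E
python3 w.py w1
```

```text
0.7333 [0.47482704 0.16502311 0.21922086] [-1.79996502e+02  3.90854383e-02  8.54885712e+01] [ 0.39933624  0.16237993 -0.16895328]
yellow [315 213  22  30 580] [324.82931034 227.67931034] cam [0.47942224 0.24994241 0.38362851]
top [0.46960481 0.16780872 0.0749234 ] 572 rect ((470.1273498535156, 167.69329833984375), (23.85797119140625, 16.62027931213379), 84.9543228149414)
yellow [350 464  17  16 256] [358.265625  471.6015625] cam [0.47942224 0.24994241 0.38362851]
top [ 0.48271032 -0.08230951  0.07503244] 248 rect ((482.466064453125, -83.1980209350586), (20.010047912597656, 15.95494270324707), 86.92730712890625)
```

View pics/w1.png

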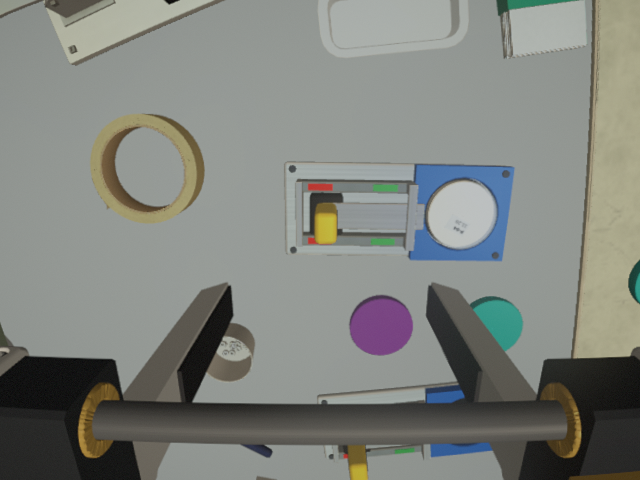

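The wrist view shows the knob at pixel (325,228) and the plate at (462,213). The knob top measures (0.470, 0.167, 0.075), 17 x 24 mm, yaw -5°, which agrees with the other views and the given sizes. Next I descend and grip along the slide.

>>> apply_moves([
  [0.002, -0.005, 0.035, 0, 1],
  [0.002, -0.005, 0.07, 0, 1],
  [0.002, -0.005, 0.1, 0, 1],
  [0.002, -0.005, 0.13, 0, 1],
  [0.002, -0.005, 0.15, 0, 1],
  [0.002, -0.005, 0.158, 0, 1],
  [0.002, -0.005, 0.158, 0, 1],
  [0.002, -0.005, 0.158, 0, 1],
])

```text
time: 1.4
position: [0.4711, 0.1666, 0.0618]
orientation: [180.0, 0.0, 85.3]
contact_force: [0.3, 0.1, 0.2]
grip_width: 1.0
grip_force: 0.0
```

>>> apply_moves([
  [0, 0, 0, 0, -0.5],
  [0, 0, 0, 0, -0.8],
  [0, 0, 0, 0, -0.8],
  [0, 0, 0, 0, -0.8],
  [0, 0, 0, 0, -0.8],
  [0, 0, 0, 0, -0.8],
  [0, 0, 0, 0, -0.8],
  [0, 0, 0, 0, -0.8],
])

```text
time: 2.07
position: [0.4701, 0.1674, 0.0615]
orientation: [-180.0, -0.0, 85.4]
contact_force: [-1.0, -0.1, 0.2]
grip_width: 0.467
grip_force: 0.0
```

>>> apply_moves([
  [0, 0, 0, 0, -0.8],
  [0, 0, 0, 0, -0.8],
  [0, 0, 0, 0, -0.8],
  [0, 0, 0, 0, -0.8],
  [0, 0, 0, 0, -0.8],
  [0, 0, 0, 0, -0.8],
  [0, 0, 0, 0, -0.8],
  [0, 0, 0, 0, -0.8],
])

```text
time: 2.73
position: [0.4704, 0.1673, 0.0614]
orientation: [180.0, -0.0, 85.4]
contact_force: [1.3, 0.2, -1.6]
grip_width: 0.189
grip_force: 30.0
```

The opening is 17.8 mm at 30 N, so the knob is held. Now I slide it.

>>> apply_moves([
  [0, 0.008, 0, 0, -0.8],
  [0, 0.016, 0, 0, -0.8],
  [0, 0.024, 0, 0, -0.8],
  [0, 0.032, 0, 0, -0.8],
  [0, 0.04, 0, 0, -0.8],
  [0, 0.046, 0, 0, -0.8],
  [0, 0.048, 0, 0, -0.8],
  [0, 0.048, 0, 0, -0.8],
])

```text
time: 3.4
position: [0.5193, 0.163, 0.0614]
orientation: [179.9, 0.0, 85.4]
contact_force: [0.5, -2.5, -0.9]
grip_width: 0.193
grip_force: 30.0
```

>>> apply_moves([
  [0, 0.002, 0, 0, -0.8],
  [0, 0.004, 0, 0, -0.8],
  [0, 0.005, 0, 0, -0.8],
  [0, 0.005, 0, 0, -0.8],
])

```text
time: 3.73
position: [0.5229, 0.1628, 0.0614]
orientation: [-180.0, 0.0, 85.4]
contact_force: [-1.4, -4.1, 1.9]
grip_width: 0.19
grip_force: 30.0
```

>>> apply_moves([
  [0, 0.001, 0, 0, -0.8],
  [0, 0.002, 0, 0, -0.8],
  [0, 0.003, 0, 0, -0.8],
  [0, 0.003, 0, 0, -0.8],
])

```text
time: 4.07
position: [0.5259, 0.1625, 0.0614]
orientation: [-180.0, 0.0, 85.4]
contact_force: [-1.8, -4.0, 1.6]
grip_width: 0.186
grip_force: 30.0
```

>>> apply_moves([
  [0, 0.001, 0, 0, -0.8],
  [0, 0.002, 0, 0, -0.8],
  [0, 0.002, 0, 0, -0.8],
  [0, 0.002, 0, 0, -0.8],
])

```text
time: 4.4
position: [0.5264, 0.1625, 0.0614]
orientation: [-179.8, 0.1, 85.4]
contact_force: [-6.6, -4.1, 5.6]
grip_width: 0.187
grip_force: 30.0
```

>>> apply_moves([
  [0, 0.001, 0, 0, -0.8],
  [0, 0.002, 0, 0, -0.8],
  [0, 0.002, 0, 0, -0.8],
  [0, 0.002, 0, 0, -0.8],
])

```text
time: 4.73
position: [0.5265, 0.1625, 0.0613]
orientation: [-179.6, 0.1, 85.4]
contact_force: [-9.4, -4.4, 10.8]
grip_width: 0.19
grip_force: 30.0
```

```bash
python3 w.py w2
```

```text
4.7833 [0.52653352 0.16245086 0.06133439] [-1.79578241e+02  8.46721880e-02  8.54472985e+01] [-10.10125253  -3.86957746   9.95821535]
yellow [ 308  279   43   75 2534] [328.33385951 320.93962115] cam [0.53327464 0.24649534 0.22575013]
top [0.52540626 0.16380155 0.07481226] 2067 rect ((525.5169677734375, 162.88104248046875), (24.991199493408203, 17.464601516723633), 86.08955383300781)
```

View pics/w2.png

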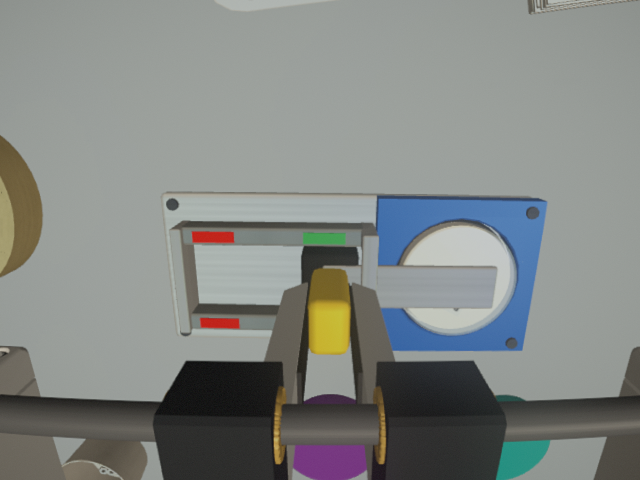

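The wrist view shows the tongue over the plate at (455,285), and the black slide block at the green marks by the bridge. The lock has stopped advancing while the force climbs, and the knob is about 69 mm from the nest centre, so it's at the stop. Releasing.

>>> apply_moves([
  [0, 0, 0, 0, 0.5],
  [0, 0, 0, 0, 1],
  [0, 0, 0, 0, 1],
  [0, 0, 0, 0, 1],
  [0, 0, 0, 0, 1],
  [0, 0, 0, 0, 1],
  [0, 0, 0, 0, 1],
  [0, 0, 0, 0, 1],
])

```text
time: 5.45
position: [0.5301, 0.1626, 0.0614]
orientation: [180.0, -0.0, 85.4]
contact_force: [-0.2, 1.4, 0.7]
grip_width: 0.721
grip_force: 0.0
```

>>> apply_moves([
  [0, 0, 0, 0, 1],
  [0, 0, -0.02, 0, 1],
  [0, 0, -0.05, 0, 1],
  [0, 0, -0.08, 0, 1],
  [0, 0, -0.11, 0, 1],
  [0, 0, -0.14, 0, 1],
  [0, 0, -0.14, 0, 1],
  [0, 0, -0.14, 0, 1],
])

```text
time: 6.12
position: [0.5317, 0.1628, 0.204]
orientation: [179.7, -0.1, 85.4]
contact_force: [0.7, -0.5, -0.4]
grip_width: 1.0
grip_force: 0.0
```

```bash
python3 w.py w3
```

```text
6.1667 [0.53014025 0.16260036 0.2017863 ] [ 1.79939396e+02 -1.43521803e-02  8.54149530e+01] [-0.53483874  0.12669521 -0.63848663]
yellow [310 220  23  32 635] [320.97480315 235.6992126 ] cam [0.53630126 0.24658759 0.36865924]
top [0.52515795 0.1629389  0.07493669] 621 rect ((525.0619506835938, 162.7791748046875), (23.974056243896484, 16.600048065185547), 85.56317901611328)
yellow [290 449  19  31 376] [299.1037234  464.50531915] cam [0.53630126 0.24658759 0.36865924]
top [ 0.48309554 -0.07466753  0.07165751] 68 rect ((483.11578369140625, -75.04686737060547), (4.75332498550415, 16.2133846282959), 81.17179870605469)
```

View pics/w3.png

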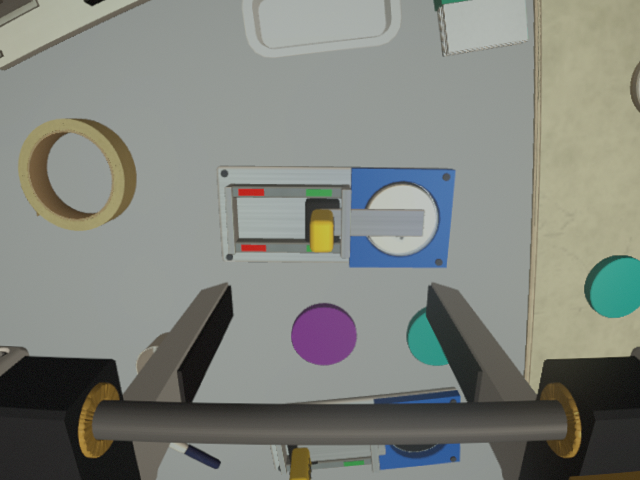

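The knob at (321,236) stayed at the locked end, at (0.525, 0.163). The tongue lies over the plate, which is still in its nest at (402,218). The empty knob hasn't moved, and the gripper is clear.

```bash
python3 -c "
from station import manip
print(manip.hand_in())"
```

```text
the job is handed in; nothing more can be done
None
```

The loaded carrier's lock knob was pushed to its end stop (about 56 mm of travel), with the tongue over the plate and the plate still in its nest; the empty carrier was not touched, the gripper is clear and the job is handed in, though hand-in returned no verdict.

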